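# Prove the pull gauge on the bench test plate

### The job

Check the pull gauge before the appliance tests: lay it flat on the test plate with its claw hooked down over the plate's low bar and its body and pull grip over the plate, and let go of it. Then take it by the pull grip, draw the slide steadily out until the pointer stands on the long 40 mm mark, not more than a few millimetres beyond it, keep it there for two seconds, and ease it slowly back fully home without letting it snap. Leave the gauge hooked and flat on the plate, and leave everything else where it stands.

Things in the scene. Friction and masses are not known exactly. Their poses are not given: they have to be found in the camera images.
- gauge_mid (a point): Centre of the body of the loose pull gauge, an aluminium bar 100 mm (x) by 36 (y) by 26 mm high, lying flat on the table at the start (centre 13 mm up). z up; x from claw to pull grip, the pull direction. Whole gauge about 0.26 kg. Its top has thin dark ticks every 10 mm, a long thick one across (40 mm mark, at x = +15 mm) and a small pointer bar that moves with the slide (x = -25 mm at home).
- claw (a point): Middle of the gap in the gauge's claw, 62 mm from gauge_mid along -x, 12 mm above the gauge's underside; same axes. A flat arm 30 mm wide reaches out from the body's end along its top and ends in a lip turned down (6 mm thick, foot 3 mm above the underside). The gap, open downward, is 24 mm long between body and lip, and 20 mm high.
- pull_grip (a point): Centre of the black pull grip on the end of the sprung slide, 91 mm from gauge_mid along +x at home, moving out with the slide; same axes. Upright block 14 mm (x) by 24 mm (y) by 44 mm high, from 2 to 46 mm above the gauge's underside, on a 10 mm rod; 34 mm of bare rod between body and grip at home.
- slide (a joint): How far the slide is drawn out of the gauge's body (m): 0 home, 0.040 pointer on the long mark, 0.060 end stop. A spring pulls it home with 1.5 N at home plus 100 N/m (5.5 N on the mark); lightly damped; released, it flies back.
- bar_mid (a point): Middle of the axis of the test plate's low horizontal bar, 10 mm thick, 20 mm above the table and 12 mm above the plate's top, 106 mm free between two end posts that reach 28 mm above the table. x is the pull direction, from the bar along the plate; y along the bar; z up. With the gauge hooked, claw meets bar_mid within the gap's play (7 mm either way).
- plate: The test plate, fixed steel plate 240 mm (x, the pull direction) by 130 mm (y) by 8 mm thick; origin under its centre. Its bar lies at x = -85 mm.
- mug: Bystander: white mug, 80 mm across, 90 mm high; origin under its centre.
- bowl: Bystander: steel bowl, 110 mm across, 50 mm high; origin under its centre.
- jar: Bystander: jar, 64 mm across, 100 mm high; origin under its centre.
- screwdriver: Bystander: screwdriver lying on the table along its x; origin under its middle.
- spoon: Bystander: spoon lying on the table along its x; origin under its middle.
- weight: Bystander: brass weight, 40 mm across, 47 mm high; origin under its centre.
- nozzle: Bystander: steel top piece of a fountain, 60 mm across, 55 mm high; origin under its centre.

How it is judged:
By the outcome, as a careful person would: the job done as asked, in the order asked, and still so for the second after the job is handed in, with the robot touching nothing.
It also fails if it takes over 64 s, if anything falls off the work surface, if the arm or the gripper's body presses on something with over 40 N, if the wrist force passes 120 N, or if a joint passes its speed limit or range.

### The arm

A 6-joint arm with a two-finger parallel gripper is mounted at the origin on the work surface. World frame = base frame: x ahead of the robot, y to its left, z up, the work surface at z = 0. Lengths are in m, angles in degrees, forces in N, time in s.
With the tool pointing down it reaches from about 0.25 to 0.725 m from the base axis. Payload 9.7 kg.
Tool frame: the origin (TCP) lies at the very end of the fingers, on their centre line; the grasp point (between the pads) lies 19 mm behind it (bot.hold_point_z is the distance from the TCP to the grasp point, in m); z points along the fingers, y is the line along which they close (so a half turn about z gives the same grasp; the last joint's range is limited). The gripper opens to 85 mm and grips with 20 to 120 N. Pads are 22 mm wide; open, the fingers measure 114 mm over their backs; the gripper's body (76 mm by 85 mm) begins 54 mm behind the grasp point. The pads swing forward as they close: fully open they stand 13 mm farther back than shut.
Start: joints at [66.062, 4.979, 10.078, 95.1, 0, 90], TCP at [0.223, 0.503, 0.231] pointing down, gripper open.
Joint ranges: [-179.16, 179.16], [-48.56, 103.87], [-65.8, 70.77], [-126.05, 130.52], [-82.76, 87.17], [-180, 180]. Speed limits (degrees/s): [127.2, 127.2, 147.25, 180, 180, 180].

### API

Orientations are given as [roll, pitch, yaw] about the fixed x, y, z axes, in that order (R = Rz(yaw) Ry(pitch) Rx(roll)).
In Python, from workcell import bot gives the robot as it stands.
- The arm moves only by the tool play_rows, never from a script. Its argument "targets" is a list of rows, each an object with "grip": the closure in counts, from 0 (fully open) to 255 (shut); "linear": the shift along the world's x, y, z in cm, a list of three; "delta_rot": the turn, a rotation vector about the world's x, y, z in rad, a list of three. A call has 1 to 10 rows; each row is the pose to reach, as a shift and turn from the pose commanded when the call began; what a row does not reach only later rows make up. A row lasts 1/10 s, in which the tool goes at most 50 mm and 8.59 degrees, less where a joint would pass 70% of its speed; a pose out of reach is approached as far as the arm can. A call with a gripper value outside its range is refused whole. The fingers move at their own pace and stop on an object; "force" is the grip in N (left out, the last holds). Time passes only in rows, so rows that repeat a pose let the fingers close. It gives the time, the measured TCP pose, the force, the opening and the grip force at its end, in the units of the state.
- bot.get_obs(): the state, without advancing time (a new reading comes with each control period).
- bot.camera(name): name is "side" or "top" or "wrist"; returns a dict with "color" (400x640x3 uint8, red, green, blue), "range_z" (400x640 float32, m along the optical axis (not along the pixel's ray), 0 where there is no reading), "fov_y" (degrees; the focal length in pixels is half the picture's height over the tangent of half this angle, whatever the lens; pixels are square), "cx", "cy" (the principal point, pixels), "dist_coeffs" ([k1, k2, p1, p2, k3] as OpenCV has them; the pictures are not rectified), "world_to_cam" (4x4, takes a point from world to camera coordinates). Camera axes: x right, y up, looking along -z (the intrinsics and any distortion apply to the point x, -y, -z); pixel columns grow to the right and rows downward; lengths in m; the calibration is good to about 2 mm. A picture is of the moment at which its call begins.
- bot.job_done(): hands the job in; it is judged then, once.
Trained networks look in a picture, given as the dict that the camera call returned (one of the last four; its "shot" number tells which), for a name from the list of things; names that differ only in an ending like _2 or _b are one class to them, and where a whole thing is asked for, a point or a joint stands for the part that bears it (a point fixed in the world has none). Each returns a list of dicts, best first, with "conf" (0 to 1); they miss things now and then, are a little off and sometimes report something else, mostly with a low value. They report only what shows in the picture. A call takes as long as a camera call.
- bot.search_frame(picture, target): "box" ([left, top, right, bottom] in pixels, round what is visible of it).
- bot.trace(picture, target): "pixels" (400x640 bool, what is visible of it) and "box" ([left, top, right, bottom] in pixels, round what is visible of it).
- bot.pinpoint(picture, target): "pixel" ([column, row] in pixels: a listed point, or the origin of a listed thing).
The state is a dict: "time": time; "q": joint angles; "qd": joint speeds; "joint_efforts": joint torques, N m; "ee_pos": TCP position; "tcp_rot": TCP orientation; "wrist_force": force on the tool from outside, world axes, zero at the start; "torque": the same for the moment, N m; "opening": finger opening in m; "grasp_force": force on a finger pad.
Only numpy, scipy, OpenCV 4.12 (cv2) and the standard library are available. Lean on these libraries where they do the work, as an engineer would, in place of code of your own. Each camera call takes 0.05 s, during which the arm holds its last target. There are 200 camera calls.

## Working session

There is one attempt and no reset: what is moved stays moved. The work goes in short steps, Python scripts to look and compute and a tool call to move; the robot and the scene stay as the last step left them, time stands still between calls to the robot, and variables do not carry over. Pictures are saved under pics/ and viewed, at most 10 in all, crops included, and the job is handed in when it is done.

Besides the shell and the picture viewer there is one more tool, called after ">>>" by a JSON object that holds its "fn" and its "kwargs". play_rows: Moves the arm, as the interface text tells. Its arguments: {"type":"object","properties":{"targets":{"type":"array","items":{"type":"object","properties":{"grip":{"type":"number"},"linear":{"type":"array","items":{"type":"number"}},"delta_rot":{"type":"array","items":{"type":"number"}}}}},"force":{"type":"number"}},"required":["targets"]}

```bash
mkdir -p pics; cat > h.py <<'E'
import numpy as np, cv2
from workcell import bot
def K(p):
    f=200/np.tan(np.radians(p["fov_y"])/2)
    return np.array([[f,0,p["cx"]],[0,f,p["cy"]],[0,0,1.]])
def ray(p,uv):
    n=cv2.undistortPoints(np.array([[uv]],float),K(p),np.array(p["dist_coeffs"],float))[0,0]
    T=np.linalg.inv(np.array(p["world_to_cam"]))
    return T[:3,3],T[:3,:3]@np.array([n[0],-n[1],-1.])
def atz(p,uv,z):
    o,d=ray(p,uv); return o+d*(z-o[2])/d[2]
def depthpt(p,uv):
    o,d=ray(p,uv); r=p["range_z"][int(round(uv[1])),int(round(uv[0]))]
    return o+d*r
def save(p,n): cv2.imwrite("pics/"+n,p["color"][:,:,::-1])
E
python3 - <<'E'
from h import *
np.set_printoptions(precision=4,suppress=True)
Z=dict(gauge_mid=.013,claw=.012,pull_grip=.024,bar_mid=.02,plate=0,mug=0,bowl=0,jar=0,screwdriver=0,spoon=0,weight=0,nozzle=0)
for c in ("top","side"):
    p=bot.camera(c); save(p,c+"0.png")
    for n,z in Z.items():
        r=bot.pinpoint(p,n)[:1]
        for a in r: print(c,n,round(a["conf"],2),np.round(a["pixel"]),atz(p,a["pixel"],z))
print(bot.get_obs())
E
```

```text
top gauge_mid 0.56 [404. 228.] [ 0.5217 -0.3104  0.013 ]
top claw 0.87 [389. 212.] [ 0.5686 -0.2654  0.012 ]
top pull_grip 0.53 [427. 249.] [ 0.4613 -0.3724  0.024 ]
top bar_mid 0.77 [241. 213.] [0.5647 0.1703 0.02  ]
top plate 0.57 [270. 206.] [0.5863 0.0882 0.    ]
top mug 0.87 [169. 256.] [0.4418 0.3797 0.    ]
top bowl 0.55 [388. 160.] [ 0.7289 -0.2685  0.    ]
top jar 0.81 [330. 137.] [ 0.8004 -0.0938  0.    ]
top screwdriver 0.64 [294. 280.] [0.3714 0.0144 0.    ]
top spoon 0.77 [256. 148.] [0.7632 0.1312 0.    ]
top weight 0.52 [350. 180.] [ 0.6662 -0.1534  0.    ]
top nozzle 0.61 [174. 193.] [0.6253 0.3702 0.    ]
side gauge_mid 0.69 [302. 301.] [ 0.5162 -0.3101  0.013 ]
side claw 0.95 [325. 280.] [ 0.5713 -0.262   0.012 ]
side pull_grip 0.81 [279. 328.] [ 0.4658 -0.3706  0.024 ]
side bar_mid 0.94 [301. 150.] [0.5532 0.1646 0.02  ]
side plate 0.89 [312. 174.] [0.5784 0.0847 0.    ]
side mug 0.88 [260. 112.] [0.4366 0.3902 0.    ]
side bowl 0.64 [393. 278.] [ 0.7258 -0.2673  0.    ]
side jar 0.79 [404. 215.] [ 0.7972 -0.092   0.    ]
side screwdriver 0.87 [236. 199.] [0.3667 0.0144 0.    ]
side spoon 0.67 [377. 153.] [0.7757 0.1507 0.    ]
side weight 0.77 [357. 240.] [ 0.6628 -0.1546 -0.    ]
side nozzle 0.78 [317. 111.] [0.6237 0.3763 0.    ]
{'time': 1.3, 'q': array([66.0638,  4.979 , 10.0775, 95.1016, -0.0002, 90.0003]), 'qd': array([-0.007 , -0.0604, -0.0639, -0.0112,  0.0842, -0.0247]), 'joint_efforts': array([ -0.0015, -52.0099,  46.4861,   0.0017,  -0.0002,  -0.    ]), 'ee_pos': array([0.2231, 0.5027, 0.2313]), 'tcp_rot': array([-179.9969,    0.0002,  156.0635]), 'wrist_force': array([-0.2179, -0.1242,  0.0556]), 'torque': array([-0.0139,  0.019 ,  0.0081]), 'grasp_force': 0.0, 'opening': 0.08536572084108936}
```

```bash
python3 -c "
import cv2,numpy as np
a=cv2.imread('pics/top0.png');b=cv2.imread('pics/side0.png');cv2.imwrite('pics/both.png',cv2.resize(np.vstack([a,b]),(480,600)))"
```

```text
(no output)
```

View pics/top0.png

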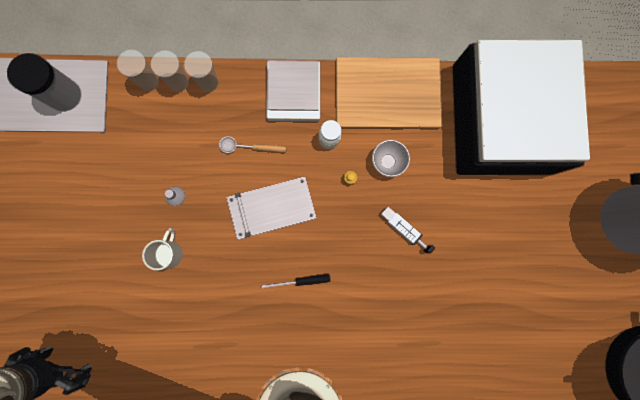

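Overhead view: the gauge's claw is near (389,212) and its black grip near (428,249). The bar is at the plate's left end, near (241,213), so the pull runs right. I'm moving above the gauge for a closer look.

>>> {"fn": "play_rows", "kwargs": {"targets": [{"grip":0,"linear":[14.8,-40.6,0],"delta_rot":[0,0,-0.97]},{"grip":0,"linear":[14.8,-40.6,0],"delta_rot":[0,0,-0.97]},{"grip":0,"linear":[14.8,-40.6,0],"delta_rot":[0,0,-0.97]},{"grip":0,"linear":[14.8,-40.6,0],"delta_rot":[0,0,-0.97]},{"grip":0,"linear":[14.8,-40.6,0],"delta_rot":[0,0,-0.97]},{"grip":0,"linear":[14.8,-40.6,0],"delta_rot":[0,0,-0.97]},{"grip":0,"linear":[14.8,-40.6,0],"delta_rot":[0,0,-0.97]},{"grip":0,"linear":[14.8,-40.6,0],"delta_rot":[0,0,-0.97]},{"grip":0,"linear":[14.8,-40.6,0],"delta_rot":[0,0,-0.97]},{"grip":0,"linear":[14.8,-40.6,0],"delta_rot":[0,0,-0.97]}]}}

```text
time: 2.3
ee_pos: [0.3719, 0.0937, 0.2314]
tcp_rot: [180.0, 0.0, 100.2]
wrist_force: [-0.3, 0.0, -0.1]
opening: 0.085
grasp_force: 0.0
```

>>> {"fn": "play_rows", "kwargs": {"targets": [{"grip":0,"linear":[14.8,-40.6,-3],"delta_rot":[0,0,-0.967]},{"grip":0,"linear":[14.8,-40.6,-3],"delta_rot":[0,0,-0.967]},{"grip":0,"linear":[14.8,-40.6,-3],"delta_rot":[0,0,-0.967]},{"grip":0,"linear":[14.8,-40.6,-3],"delta_rot":[0,0,-0.967]},{"grip":0,"linear":[14.8,-40.6,-3],"delta_rot":[0,0,-0.967]},{"grip":0,"linear":[14.8,-40.6,-3],"delta_rot":[0,0,-0.967]},{"grip":0,"linear":[14.8,-40.6,-3],"delta_rot":[0,0,-0.967]},{"grip":0,"linear":[14.8,-40.6,-3],"delta_rot":[0,0,-0.967]},{"grip":0,"linear":[14.8,-40.6,-3],"delta_rot":[0,0,-0.967]},{"grip":0,"linear":[14.8,-40.6,-3],"delta_rot":[0,0,-0.967]}]}}

```text
time: 3.3
ee_pos: [0.52, -0.3118, 0.199]
tcp_rot: [-179.9, 0.0, 44.9]
wrist_force: [-0.2, 0.0, -1.1]
opening: 0.0854
grasp_force: 0.0
```

```bash
python3 - <<'E'
from h import *
np.set_printoptions(precision=4,suppress=True)
o=bot.get_obs();print(o["ee_pos"],o["tcp_rot"],o["time"])
p=bot.camera("wrist");save(p,"w1.png")
for n,z in dict(gauge_mid=.013,claw=.012,pull_grip=.024).items():
    for a in bot.pinpoint(p,n)[:1]: print(n,a["conf"],a["pixel"],atz(p,a["pixel"],z))
t=bot.trace(p,"gauge_mid")
if t:
    v,u=np.nonzero(t[0]["pixels"]); P=np.array([depthpt(p,(a,b)) for a,b in zip(u,v)])
    P=P[(P[:,2]>.023)&(P[:,2]<.03)]
    r=cv2.minAreaRect((P[:,:2]*1000).astype(np.float32));print(len(P),P[:,2].mean(),r)
E
```

```text
[ 0.52   -0.3118  0.199 ] [-179.8782    0.0474   44.9399] 3.3
gauge_mid 0.81 [317.9, 172.4] [ 0.5217 -0.3052  0.013 ]
claw 0.85 [319.1, 112.0] [ 0.5662 -0.2626  0.012 ]
pull_grip 0.56 [326.6, 254.1] [ 0.465  -0.3752  0.024 ]
4503 0.02523038138050936 ((522.6345825195312, -310.6831970214844), (167.13375854492188, 37.26140213012695), 48.070926666259766)
```

View pics/w1.png

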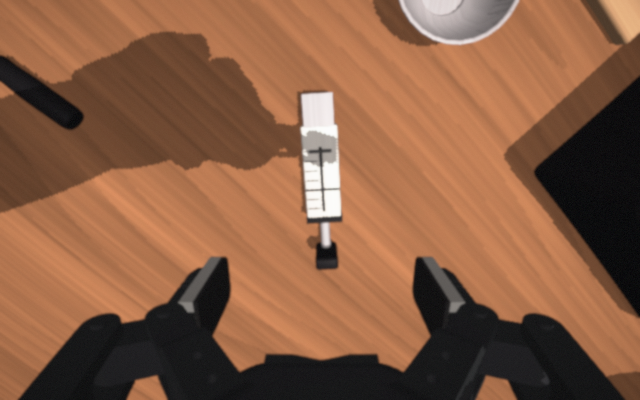

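The wrist view shows the gauge's axis about 3° off the tool. The pointer is near (320,152) and the long mark near (322,190). Turning 3° and descending onto the body.

>>> {"fn": "play_rows", "kwargs": {"targets": [{"grip":0,"linear":[0.3,0.4,-4],"delta_rot":[0,0,0.054]},{"grip":0,"linear":[0.3,0.4,-8],"delta_rot":[0,0,0.054]},{"grip":0,"linear":[0.3,0.4,-12],"delta_rot":[0,0,0.054]},{"grip":0,"linear":[0.3,0.4,-15],"delta_rot":[0,0,0.054]},{"grip":0,"linear":[0.3,0.4,-17.5],"delta_rot":[0,0,0.054]},{"grip":0,"linear":[0.3,0.4,-19],"delta_rot":[0,0,0.054]},{"grip":0,"linear":[0.3,0.4,-19.5],"delta_rot":[0,0,0.054]},{"grip":0,"linear":[0.3,0.4,-19.5],"delta_rot":[0,0,0.054]}]}}

```text
time: 4.35
ee_pos: [0.5223, -0.3049, 0.0068]
tcp_rot: [180.0, -0.0, 48.2]
wrist_force: [1.3, 0.3, 0.5]
opening: 0.0852
grasp_force: 0.0
```

>>> {"fn": "play_rows", "kwargs": {"force": 40, "targets": [{"grip":80,"linear":[0,0,0]},{"grip":110,"linear":[0,0,0]},{"grip":150,"linear":[0,0,0]},{"grip":200,"linear":[0,0,0]},{"grip":255,"linear":[0,0,0]},{"grip":255,"linear":[0,0,0]},{"grip":255,"linear":[0,0,0]},{"grip":255,"linear":[0,0,0]}]}}

```text
validation failed for argument at $.ta...
```

>>> {"fn": "play_rows", "kwargs": {"force": 40, "targets": [{"grip":80,"linear":[0,0,0],"delta_rot":[0,0,0]},{"grip":110,"linear":[0,0,0],"delta_rot":[0,0,0]},{"grip":150,"linear":[0,0,0],"delta_rot":[0,0,0]},{"grip":200,"linear":[0,0,0],"delta_rot":[0,0,0]},{"grip":255,"linear":[0,0,0],"delta_rot":[0,0,0]},{"grip":255,"linear":[0,0,0],"delta_rot":[0,0,0]},{"grip":255,"linear":[0,0,0],"delta_rot":[0,0,0]},{"grip":255,"linear":[0,0,0],"delta_rot":[0,0,0]}]}}

```text
time: 5.15
ee_pos: [0.5228, -0.3058, 0.0074]
tcp_rot: [179.9, -0.0, 48.2]
wrist_force: [0.1, -1.1, 6.0]
opening: 0.0353
grasp_force: 42.0
```

```bash
python3 - <<'E'
from h import *
np.set_printoptions(precision=4,suppress=True)
o=bot.get_obs();print(o["ee_pos"],o["tcp_rot"],o["opening"],o["grasp_force"],o["wrist_force"])
for c in ("wrist","side","top"):
  p=bot.camera(c);save(p,"g_%s.png"%c)
  for n,z in dict(gauge_mid=.013,claw=.012,pull_grip=.024).items():
    for a in bot.pinpoint(p,n)[:1]: print(c,n,a["conf"],a["pixel"],atz(p,a["pixel"],z))
E
```

```text
[ 0.5228 -0.3058  0.0074] [179.8941  -0.0186  48.1678] 0.035300350191819006 42.02789068222046 [ 0.1252 -1.1224  5.9735]
wrist gauge_mid 0.76 [321.1, 269.2] [ 0.5234 -0.3058  0.013 ]
wrist claw 0.74 [320.9, 269.7] [ 0.5228 -0.3064  0.012 ]
side gauge_mid 0.72 [302.4, 297.5] [ 0.5185 -0.3011  0.013 ]
side claw 0.94 [321.7, 279.6] [ 0.5647 -0.2615  0.012 ]
side pull_grip 0.66 [277.1, 329.6] [ 0.4621 -0.3726  0.024 ]
top gauge_mid 0.73 [404.4, 229.0] [ 0.519  -0.3104  0.013 ]
top claw 0.64 [387.1, 213.9] [ 0.5638 -0.2602  0.012 ]
```

>>> {"fn": "play_rows", "kwargs": {"targets": [{"grip":255,"linear":[0,0,0.5],"delta_rot":[0,0,0]},{"grip":255,"linear":[0,0,2],"delta_rot":[0,0,0]},{"grip":255,"linear":[0,0,5],"delta_rot":[0,0,0]},{"grip":255,"linear":[0,0,9],"delta_rot":[0,0,0]},{"grip":255,"linear":[0,0,12],"delta_rot":[0,0,0]},{"grip":255,"linear":[0,0,14],"delta_rot":[0,0,0]},{"grip":255,"linear":[0.2,2,15],"delta_rot":[0,0,0.05]},{"grip":255,"linear":[0.6,5,15],"delta_rot":[0,0,0.13]},{"grip":255,"linear":[1.1,9,15],"delta_rot":[0,0,0.23]},{"grip":255,"linear":[1.6,13,15],"delta_rot":[0,0,0.33]}]}}

```text
time: 6.75
ee_pos: [0.5379, -0.1742, 0.1572]
tcp_rot: [180.0, -0.0, 67.3]
wrist_force: [1.7, -0.2, -3.3]
opening: 0.0347
grasp_force: 41.0
```

>>> {"fn": "play_rows", "kwargs": {"targets": [{"grip":255,"linear":[0.5,4,0],"delta_rot":[0,0,0.1]},{"grip":255,"linear":[1,8,0],"delta_rot":[0,0,0.2]},{"grip":255,"linear":[1.5,12,0],"delta_rot":[0,0,0.3]},{"grip":255,"linear":[2,16,0],"delta_rot":[0,0,0.4]},{"grip":255,"linear":[2.5,20,0],"delta_rot":[0,0,0.5]},{"grip":255,"linear":[3,24,0],"delta_rot":[0,0,0.58]},{"grip":255,"linear":[3.3,27,0],"delta_rot":[0,0,0.62]},{"grip":255,"linear":[3.4,28.3,0],"delta_rot":[0,0,0.626]},{"grip":255,"linear":[3.4,28.3,0],"delta_rot":[0,0,0.626]},{"grip":255,"linear":[3.4,28.3,0],"delta_rot":[0,0,0.626]}]}}

```text
time: 7.75
ee_pos: [0.572, 0.1071, 0.1566]
tcp_rot: [-180.0, 0.0, 102.9]
wrist_force: [-0.3, -0.4, -2.8]
opening: 0.0348
grasp_force: 41.0
```

```bash
python3 - <<'E'
from h import *
np.set_printoptions(precision=4,suppress=True)
o=bot.get_obs();print(o["ee_pos"],o["tcp_rot"],o["opening"],o["grasp_force"],o["wrist_force"])
z0=o["ee_pos"][2]-.0074
for c in ("wrist","side","top"):
  p=bot.camera(c);save(p,"h_%s.png"%c)
  for n,z in dict(gauge_mid=.013+z0,claw=.012+z0,pull_grip=.024+z0,bar_mid=.02,plate=0).items():
    for a in bot.pinpoint(p,n)[:1]: print(c,n,a["conf"],a["pixel"],atz(p,a["pixel"],z))
  if c=="wrist": continue
  t=bot.trace(p,"plate")
  if t:
    v,u=np.nonzero(t[0]["pixels"]); P=np.array([atz(p,(a,b),.008) for a,b in zip(u,v)])
    print(len(P),cv2.minAreaRect((P[:,:2]*1000).astype(np.float32)))
E
```

```text
[0.572  0.1071 0.1566] [-179.9846    0.0228  102.9141] 0.03484891375809158 41.036075949668884 [-0.2693 -0.4285 -2.8296]
wrist gauge_mid 0.63 [318.0, 273.1] [0.5727 0.1044 0.1622]
wrist claw 0.68 [321.6, 135.9] [0.5597 0.1685 0.1612]
side gauge_mid 0.61 [307.8, 125.2] [0.5704 0.0968 0.1622]
side claw 0.86 [303.8, 108.5] [0.5665 0.1706 0.1612]
side pull_grip 0.67 [320.4, 141.0] [0.5937 0.0186 0.1732]
side bar_mid 0.69 [299.9, 152.4] [0.5497 0.1563 0.02  ]
2933 ((587.2206420898438, 80.8990478515625), (135.14749145507812, 248.55838012695312), 14.887365341186523)
top gauge_mid 0.72 [258.3, 209.0] [0.563  0.104  0.1622]
top claw 0.45 [349.4, 179.2] [ 0.6417 -0.1314  0.1612]
top pull_grip 0.67 [290.8, 199.6] [0.5862 0.0205 0.1732]
top plate 0.84 [268.8, 207.3] [0.5839 0.0915 0.    ]
1616 ((596.8865356445312, 33.40776824951172), (131.10354614257812, 139.56118774414062), 13.963147163391113)
```

View pics/h_wrist.png

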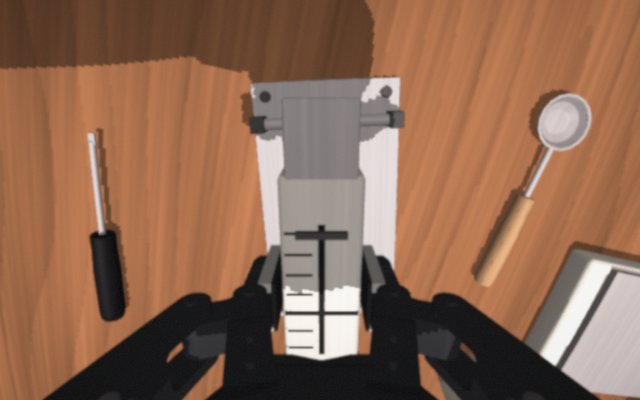

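The wrist view shows the post tops at about (258,124) and (397,119), the plate's far edge from (252,84) to (399,77), and the claw arm's end on row 97 between columns 283 and 359. The plate is about 2.5° off the tool, so I'm working out the offset.

```bash
python3 - <<'E'
from h import *
np.set_printoptions(precision=4,suppress=True)
p=bot.camera("wrist")
f=lambda uv,z:atz(p,uv,z)[:2]
a,b=f((268,125),.02),f((388,120),.02); c,d=f((258,124),.028),f((397,119),.028); e,g=f((252,84),.008),f((399,77),.008)
for s,t in ((a,b),(c,d),(e,g)):
    v=t-s; print((s+t)/2,np.linalg.norm(v),np.degrees(np.arctan2(v[1],v[0])))
o=bot.get_obs()["ee_pos"]; th=np.radians(102.9); X=np.array([np.cos(th),np.sin(th)]);Y=np.array([-X[1],X[0]])
for uv in((283,97),(359,97),(279,178),(363,178),(321,235),(322,313)):
    q=f(uv,.175)-o[:2]; print(uv,q@X,q@Y)
# bar edge depth
print(depthpt(p,(275,124)),depthpt(p,(378,120)),depthpt(p,(300,140)),depthpt(p,(258,124)),depthpt(p,(397,119)))
E
```

```text
[0.5659 0.1674] 0.10277827014057588 15.352943721827335
[0.565  0.1686] 0.1155804772333112 15.030119597843607
[0.5559 0.201 ] 0.12713952529118755 15.60753227700337
(283, 97) 0.07835038824450041 0.012671332240640605
(359, 97) 0.07838989999376342 -0.015471617457017878
(279, 178) 0.047547852056497954 0.015244147598758421
(363, 178) 0.04759730221680215 -0.018124382652901203
(321, 235) 0.023017418088267187 -0.0014726684243165744
(322, 313) -0.01598638447476582 -0.001982470705416806
[0.5224 0.1562 0.0227] [0.6065 0.1791 0.0233] [0.5517 0.1671 0.1747] [0.509  0.1535 0.0267] [0.6212 0.1836 0.0265]
```

>>> {"fn": "play_rows", "kwargs": {"targets": [{"grip":255,"linear":[0.4,0.1,-1],"delta_rot":[0,0,0.02]},{"grip":255,"linear":[0.8,0.2,-3],"delta_rot":[0,0,0.038]},{"grip":255,"linear":[0.8,0.2,-6],"delta_rot":[0,0,0.038]},{"grip":255,"linear":[0.8,0.2,-8.5],"delta_rot":[0,0,0.038]},{"grip":255,"linear":[0.8,0.2,-10],"delta_rot":[0,0,0.038]},{"grip":255,"linear":[0.8,0.2,-10.5],"delta_rot":[0,0,0.038]},{"grip":255,"linear":[0.8,0.2,-10.5],"delta_rot":[0,0,0.038]},{"grip":255,"linear":[0.8,0.2,-10.5],"delta_rot":[0,0,0.038]}]}}

```text
time: 9.6
ee_pos: [0.5809, 0.1098, 0.0525]
tcp_rot: [179.9, 0.0, 105.1]
wrist_force: [0.5, 0.8, -2.7]
opening: 0.0352
grasp_force: 41.0
```

```bash
python3 - <<'E'
from h import *
np.set_printoptions(precision=4,suppress=True)
o=bot.get_obs();print(o["ee_pos"],o["tcp_rot"],o["wrist_force"],o["time"])
p=bot.camera("wrist");save(p,"i_wrist.png")
cv2.imwrite("pics/i_c.png",cv2.resize(p["color"][0:250,200:450,::-1],(600,600)))
E
```

```text
[0.5809 0.1098 0.0525] [179.9011   0.0089 105.135 ] [ 0.4832  0.8037 -2.7291] 9.6
```

View pics/i_c.png

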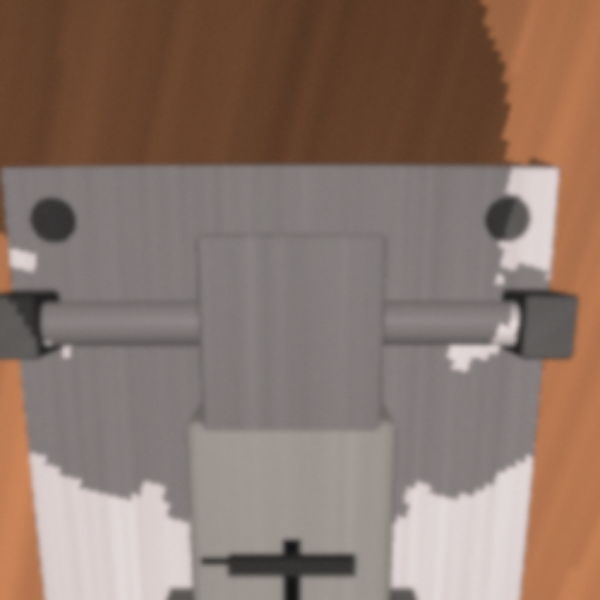

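The crop shows the bar square to the claw on row 322, with the arm end on row 235 and the body edge on row 428. I'll check the fore-aft gap in numbers.

```bash
python3 - <<'E'
from h import *
p=bot.camera("wrist"); o=bot.get_obs()["ee_pos"]; th=np.radians(105.1); X=np.array([np.cos(th),np.sin(th)]);Y=np.array([-X[1],X[0]])
for uv,z in(((250,134),.02),((385,134),.02),((321,98),.071),((321,178),.071)):
    q=atz(p,uv,z)[:2]-o[:2]; print(uv,q@X,q@Y)
E
```

```text
(250, 134) 0.0597876522419029 0.03700738259801616
(385, 134) 0.059833414801597845 -0.036229251317453436
(321, 98) 0.07792461485165617 -0.0014094069127451743
(321, 178) 0.047391752943569884 -0.0014386255854065865
```

>>> {"fn": "play_rows", "kwargs": {"targets": [{"grip":255,"linear":[0,0,-1],"delta_rot":[0,0,0]},{"grip":255,"linear":[0,0,-2],"delta_rot":[0,0,0]},{"grip":255,"linear":[0,0,-2.8],"delta_rot":[0,0,0]},{"grip":255,"linear":[0,0,-3.2],"delta_rot":[0,0,0]},{"grip":255,"linear":[0,0,-3.4],"delta_rot":[0,0,0]},{"grip":255,"linear":[0,0,-3.6],"delta_rot":[0,0,0]},{"grip":255,"linear":[0,0,-3.6],"delta_rot":[0,0,0]}]}}

```text
time: 10.4
ee_pos: [0.5803, 0.1097, 0.0156]
tcp_rot: [180.0, 0.0, 105.1]
wrist_force: [0.9, -0.9, -1.7]
opening: 0.035
grasp_force: 41.0
```

>>> {"fn": "play_rows", "kwargs": {"targets": [{"grip":255,"linear":[0.05,-0.2,0],"delta_rot":[0,0,0]},{"grip":255,"linear":[0.1,-0.4,0],"delta_rot":[0,0,0]},{"grip":255,"linear":[0.15,-0.55,0],"delta_rot":[0,0,0]},{"grip":255,"linear":[0.15,-0.55,-0.1],"delta_rot":[0,0,0]},{"grip":255,"linear":[0.15,-0.55,-0.1],"delta_rot":[0,0,0]}]}}

```text
time: 10.9
ee_pos: [0.5819, 0.1039, 0.0154]
tcp_rot: [179.9, 0.0, 105.1]
wrist_force: [-2.8, -1.5, 5.1]
opening: 0.035
grasp_force: 42.1
```

>>> {"fn": "play_rows", "kwargs": {"targets": [{"grip":200,"linear":[0,0,0],"delta_rot":[0,0,0]},{"grip":100,"linear":[0,0,0],"delta_rot":[0,0,0]},{"grip":50,"linear":[0,0,0],"delta_rot":[0,0,0]},{"grip":0,"linear":[0,0,0],"delta_rot":[0,0,0]},{"grip":0,"linear":[0,0,1],"delta_rot":[0,0,0]},{"grip":0,"linear":[0,0,3],"delta_rot":[0,0,0]},{"grip":0,"linear":[0,0,6],"delta_rot":[0,0,0]},{"grip":0,"linear":[0,0,8],"delta_rot":[0,0,0]},{"grip":0,"linear":[0,0,8],"delta_rot":[0,0,0]}]}}

```text
time: 11.8
ee_pos: [0.5834, 0.1045, 0.0984]
tcp_rot: [179.7, 0.0, 105.1]
wrist_force: [0.8, 0.4, -0.1]
opening: 0.0858
grasp_force: 0.0
```

```bash
python3 - <<'E'
from h import *
np.set_printoptions(precision=4,suppress=True)
o=bot.get_obs();print(o["ee_pos"],o["tcp_rot"],o["wrist_force"],o["time"])
th=np.radians(105.1); X=np.array([np.cos(th),np.sin(th)]);Y=np.array([-X[1],X[0]])
for c in("wrist","side"):
  p=bot.camera(c);save(p,"j_%s.png"%c)
  for n,z in dict(gauge_mid=.021,claw=.02,pull_grip=.032,bar_mid=.02).items():
    for a in bot.pinpoint(p,n)[:1]:
        q=atz(p,a["pixel"],z); print(c,n,a["conf"],a["pixel"],q,(q[:2]-o["ee_pos"][:2])@X,(q[:2]-o["ee_pos"][:2])@Y)
E
```

```text
[0.5834 0.1045 0.0984] [179.6755   0.026  105.1266] [ 0.7836  0.3981 -0.0776] 11.8
wrist gauge_mid 0.63 [316.5, 216.1] [0.583  0.1002 0.021 ] -0.0040374607497270145 0.0014370702882433083
wrist pull_grip 0.79 [321.6, 325.8] [0.6097 0.0158 0.032 ] -0.09250100416902483 -0.002362384937845581
wrist bar_mid 0.64 [317.6, 216.6] [0.584  0.0997 0.02  ] -0.0047999338512349525 0.0006363512037691076
side gauge_mid 0.59 [310.4, 164.2] [0.5749 0.1025 0.021 ] 0.00021923826968792536 0.008727321354074887
side claw 0.78 [308.4, 150.4] [0.5748 0.1621 0.02  ] 0.057853511843029386 -0.0067463951350942835
side pull_grip 0.64 [405.4, 213.2] [ 0.7897 -0.1111  0.032 ] -0.26191709891394105 -0.1430310026085078
side bar_mid 0.72 [300.0, 148.4] [0.5513 0.1737 0.02  ] 0.0751233618965935 0.012897466600211004
```

View pics/j_wrist.png

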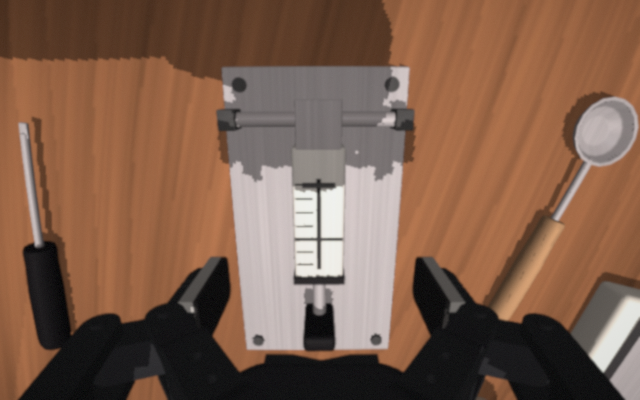

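The gauge lies hooked and flat, with the pointer at (318,184) and the long mark at (318,240). Next is the pull grip near (320,326).

>>> {"fn": "play_rows", "kwargs": {"targets": [{"grip":0,"linear":[1.2,-4.4,0],"delta_rot":[0,0,0]},{"grip":0,"linear":[2.2,-8,0],"delta_rot":[0,0,0]},{"grip":0,"linear":[2.5,-8.9,-1],"delta_rot":[0,0,0]},{"grip":0,"linear":[2.5,-8.9,-4],"delta_rot":[0,0,0]},{"grip":0,"linear":[2.5,-8.9,-6.5],"delta_rot":[0,0,0]},{"grip":0,"linear":[2.5,-8.9,-7.8],"delta_rot":[0,0,0]},{"grip":0,"linear":[2.5,-8.9,-8.1],"delta_rot":[0,0,0]},{"grip":0,"linear":[2.5,-8.9,-8.1],"delta_rot":[0,0,0]}]}}

```text
time: 13.1
ee_pos: [0.6066, 0.0155, 0.0134]
tcp_rot: [-180.0, -0.0, 105.1]
wrist_force: [0.2, 0.8, -0.4]
opening: 0.0854
grasp_force: 0.0
```

>>> {"fn": "play_rows", "kwargs": {"force": 40, "targets": [{"grip":60,"linear":[0,0,0],"delta_rot":[0,0,0]},{"grip":110,"linear":[0,0,0],"delta_rot":[0,0,0]},{"grip":150,"linear":[0,0,0],"delta_rot":[0,0,0]},{"grip":180,"linear":[0,0,0],"delta_rot":[0,0,0]},{"grip":220,"linear":[0,0,0],"delta_rot":[0,0,0]},{"grip":255,"linear":[0,0,0],"delta_rot":[0,0,0]},{"grip":255,"linear":[0,0,0],"delta_rot":[0,0,0]},{"grip":255,"linear":[0,0,0],"delta_rot":[0,0,0]}]}}

```text
time: 13.9
ee_pos: [0.6068, 0.0152, 0.0137]
tcp_rot: [180.0, 0.0, 105.1]
wrist_force: [-0.4, -1.2, 5.5]
opening: 0.0235
grasp_force: 43.3
```

```bash
python3 - <<'E'
from h import *
np.set_printoptions(precision=4,suppress=True)
o=bot.get_obs();print(o["ee_pos"],o["tcp_rot"],o["wrist_force"],o["opening"],o["time"])
p=bot.camera("wrist");save(p,"k.png")
E
```

```text
[0.6068 0.0152 0.0137] [179.9691   0.008  105.1224] [-0.3514 -1.2353  5.517 ] 0.02350131690059297 13.9
```

View pics/k.png

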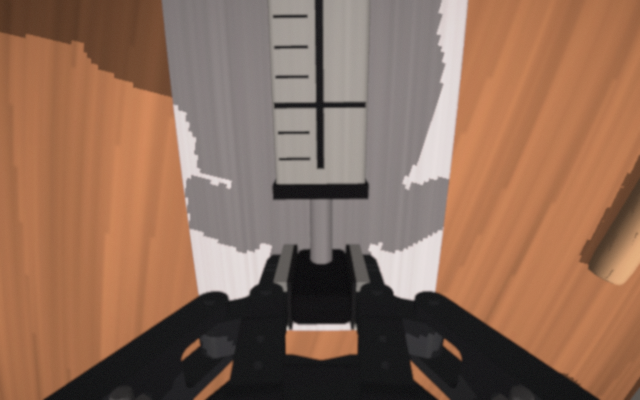

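>>> {"fn": "play_rows", "kwargs": {"targets": [{"grip":255,"linear":[0,0,0.08],"delta_rot":[0,0,0]},{"grip":255,"linear":[0.03,-0.1,0.08],"delta_rot":[0,0,0]},{"grip":255,"linear":[0.08,-0.29,0.08],"delta_rot":[0,0,0]},{"grip":255,"linear":[0.13,-0.48,0.08],"delta_rot":[0,0,0]},{"grip":255,"linear":[0.18,-0.67,0.08],"delta_rot":[0,0,0]},{"grip":255,"linear":[0.23,-0.86,0.08],"delta_rot":[0,0,0]},{"grip":255,"linear":[0.28,-1.05,0.08],"delta_rot":[0,0,0]},{"grip":255,"linear":[0.34,-1.25,0.08],"delta_rot":[0,0,0]},{"grip":255,"linear":[0.39,-1.45,0.08],"delta_rot":[0,0,0]},{"grip":255,"linear":[0.44,-1.64,0.08],"delta_rot":[0,0,0]}]}}

```text
time: 14.95
ee_pos: [0.6109, -0.0013, 0.0139]
tcp_rot: [-180.0, -0.0, 105.1]
wrist_force: [-1.2, 3.6, -1.7]
opening: 0.0239
grasp_force: 42.5
```

>>> {"fn": "play_rows", "kwargs": {"targets": [{"grip":255,"linear":[0.05,-0.19,0],"delta_rot":[0,0,0]},{"grip":255,"linear":[0.1,-0.38,0],"delta_rot":[0,0,0]},{"grip":255,"linear":[0.15,-0.57,0],"delta_rot":[0,0,0]},{"grip":255,"linear":[0.21,-0.77,0],"delta_rot":[0,0,0]},{"grip":255,"linear":[0.26,-0.97,0],"delta_rot":[0,0,0]},{"grip":255,"linear":[0.31,-1.16,0],"delta_rot":[0,0,0]},{"grip":255,"linear":[0.36,-1.35,0],"delta_rot":[0,0,0]},{"grip":255,"linear":[0.42,-1.55,0],"delta_rot":[0,0,0]},{"grip":255,"linear":[0.47,-1.74,0],"delta_rot":[0,0,0]},{"grip":255,"linear":[0.52,-1.93,0],"delta_rot":[0,0,0]}]}}

```text
time: 15.95
ee_pos: [0.6163, -0.0206, 0.0141]
tcp_rot: [-180.0, -0.0, 105.1]
wrist_force: [-0.8, 4.7, -1.9]
opening: 0.0236
grasp_force: 42.5
```

```bash
python3 - <<'E'
from h import *
np.set_printoptions(precision=4,suppress=True)
o=bot.get_obs();print(o["ee_pos"],o["tcp_rot"],o["wrist_force"],o["opening"],o["time"])
p=bot.camera("wrist");save(p,"l.png")
E
```

```text
[ 0.6163 -0.0206  0.0141] [-179.9988   -0.0109  105.1312] [-0.8401  4.6663 -1.95  ] 0.02355352519981325 15.95
```

View pics/l.png

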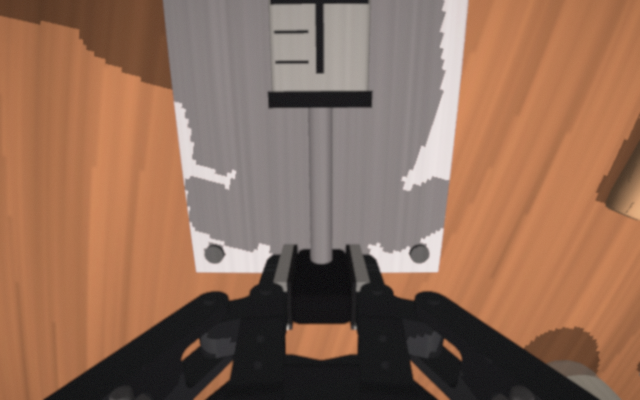

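The wrist view shows the body's end edge moved from row 198 to row 106, with the long mark at the frame's top, near row 2. I'll turn that into millimetres.

```bash
python3 - <<'E'
from h import *
p=bot.camera("wrist"); q=bot.camera("top"); save(q,"t.png")
th=np.radians(105.1); X=np.array([np.cos(th),np.sin(th)])
g=lambda v,z=.034:atz(p,(320,v),z)[:2]@X
o=bot.get_obs()["ee_pos"][:2]@X
print([round(1e3*(g(v)-o),1) for v in (198,106,190,98,104,2,159,62)], bot.get_obs()["ee_pos"],bot.get_obs()["wrist_force"])
E
```

```text
[np.float64(39.3), np.float64(74.8), np.float64(42.6), np.float64(77.6), np.float64(75.5), np.float64(109.5), np.float64(55.0), np.float64(90.0)] [ 0.61625607 -0.02055266  0.01405832] [-1.36376667  4.58418965 -1.4250472 ]
```

>>> {"fn": "play_rows", "kwargs": {"targets": [{"grip":255,"linear":[0.05,-0.19,0],"delta_rot":[0,0,0]},{"grip":255,"linear":[0.1,-0.38,0],"delta_rot":[0,0,0]},{"grip":255,"linear":[0.14,-0.52,0],"delta_rot":[0,0,0]},{"grip":255,"linear":[0.15,-0.56,0],"delta_rot":[0,0,0]},{"grip":255,"linear":[0.15,-0.56,0],"delta_rot":[0,0,0]},{"grip":255,"linear":[0.15,-0.56,0],"delta_rot":[0,0,0]}]}}

```text
time: 16.7
ee_pos: [0.6177, -0.0259, 0.014]
tcp_rot: [-180.0, -0.0, 105.1]
wrist_force: [-1.1, 5.7, -1.9]
opening: 0.0237
grasp_force: 42.4
```

```bash
python3 - <<'E'
from h import *
p=bot.camera("wrist")
th=np.radians(105.1); X=np.array([np.cos(th),np.sin(th)])
o=bot.get_obs()["ee_pos"][:2]@X
def edges(im):
    d=im[:,340:360].mean(axis=(1,2)); k=np.nonzero(d[:215]<45)[0]; return k[k>15]
print(edges(p["color"]))
for n in("k","l"):print(edges(cv2.imread(f"pics/{n}.png")))
for v in range(80,100,2): print(v,round(1e3*(atz(p,(320,v),.034)[:2]@X-o),1))
print(bot.get_obs()["ee_pos"],bot.get_obs()["wrist_force"])
E
```

```text
[76 77 78 79 80 81 82 83 84 85 86 87 88 89 90 91 92]
[103 104 105 185 186 187 188 189 190 191 192 193 194 195 196 197]
[ 92  93  94  95  96  97  98  99 100 101 102 103 104 105]
80 84.2
82 83.5
84 82.8
86 82.1
88 81.4
90 80.7
92 80.0
94 79.3
96 78.6
98 77.9
[ 0.61772652 -0.02589291  0.01407469] [-1.19020727  6.42493189 -2.22160649]
```

The slide reads about 40.5 mm and the pull force about 5.7 N, which agree. Holding here.

>>> {"fn": "play_rows", "kwargs": {"targets": [{"grip":255,"linear":[0,0,0],"delta_rot":[0,0,0]},{"grip":255,"linear":[0,0,0],"delta_rot":[0,0,0]},{"grip":255,"linear":[0,0,0],"delta_rot":[0,0,0]},{"grip":255,"linear":[0,0,0],"delta_rot":[0,0,0]},{"grip":255,"linear":[0,0,0],"delta_rot":[0,0,0]},{"grip":255,"linear":[0,0,0],"delta_rot":[0,0,0]},{"grip":255,"linear":[0,0,0],"delta_rot":[0,0,0]},{"grip":255,"linear":[0,0,0],"delta_rot":[0,0,0]},{"grip":255,"linear":[0,0,0],"delta_rot":[0,0,0]},{"grip":255,"linear":[0,0,0],"delta_rot":[0,0,0]}]}}

```text
time: 17.75
ee_pos: [0.6177, -0.0259, 0.0141]
tcp_rot: [-180.0, -0.0, 105.1]
wrist_force: [-1.2, 5.1, -1.7]
opening: 0.0235
grasp_force: 42.4
```

>>> {"fn": "play_rows", "kwargs": {"targets": [{"grip":255,"linear":[0,0,0],"delta_rot":[0,0,0]},{"grip":255,"linear":[0,0,0],"delta_rot":[0,0,0]},{"grip":255,"linear":[0,0,0],"delta_rot":[0,0,0]},{"grip":255,"linear":[0,0,0],"delta_rot":[0,0,0]},{"grip":255,"linear":[0,0,0],"delta_rot":[0,0,0]},{"grip":255,"linear":[0,0,0],"delta_rot":[0,0,0]},{"grip":255,"linear":[0,0,0],"delta_rot":[0,0,0]},{"grip":255,"linear":[0,0,0],"delta_rot":[0,0,0]},{"grip":255,"linear":[0,0,0],"delta_rot":[0,0,0]},{"grip":255,"linear":[0,0,0],"delta_rot":[0,0,0]}]}}

```text
time: 18.75
ee_pos: [0.6177, -0.0259, 0.0141]
tcp_rot: [-180.0, -0.0, 105.1]
wrist_force: [-1.0, 5.9, -2.7]
opening: 0.0234
grasp_force: 42.4
```

>>> {"fn": "play_rows", "kwargs": {"targets": [{"grip":255,"linear":[0,0,0],"delta_rot":[0,0,0]},{"grip":255,"linear":[0,0,0],"delta_rot":[0,0,0]},{"grip":255,"linear":[0,0,0],"delta_rot":[0,0,0]},{"grip":255,"linear":[0,0,0],"delta_rot":[0,0,0]},{"grip":255,"linear":[0,0,0],"delta_rot":[0,0,0]}]}}

```text
time: 19.25
ee_pos: [0.6177, -0.0259, 0.0141]
tcp_rot: [-180.0, -0.0, 105.1]
wrist_force: [-1.1, 5.2, -2.5]
opening: 0.0233
grasp_force: 42.4
```

>>> {"fn": "play_rows", "kwargs": {"targets": [{"grip":255,"linear":[-0.03,0.1,0],"delta_rot":[0,0,0]},{"grip":255,"linear":[-0.07,0.25,0],"delta_rot":[0,0,0]},{"grip":255,"linear":[-0.11,0.4,0],"delta_rot":[0,0,0]},{"grip":255,"linear":[-0.15,0.55,0],"delta_rot":[0,0,0]},{"grip":255,"linear":[-0.19,0.7,0],"delta_rot":[0,0,0]},{"grip":255,"linear":[-0.23,0.85,0],"delta_rot":[0,0,0]},{"grip":255,"linear":[-0.27,1.0,0],"delta_rot":[0,0,0]},{"grip":255,"linear":[-0.31,1.15,0],"delta_rot":[0,0,0]},{"grip":255,"linear":[-0.35,1.3,0],"delta_rot":[0,0,0]},{"grip":255,"linear":[-0.39,1.45,0],"delta_rot":[0,0,0]}]}}

```text
time: 20.25
ee_pos: [0.6138, -0.0116, 0.0141]
tcp_rot: [-180.0, 0.0, 105.1]
wrist_force: [-1.2, 3.9, -2.5]
opening: 0.0231
grasp_force: 42.5
```

>>> {"fn": "play_rows", "kwargs": {"targets": [{"grip":255,"linear":[-0.04,0.15,0],"delta_rot":[0,0,0]},{"grip":255,"linear":[-0.08,0.3,0],"delta_rot":[0,0,0]},{"grip":255,"linear":[-0.12,0.45,0],"delta_rot":[0,0,0]},{"grip":255,"linear":[-0.16,0.6,0],"delta_rot":[0,0,0]},{"grip":255,"linear":[-0.2,0.75,0],"delta_rot":[0,0,0]},{"grip":255,"linear":[-0.24,0.9,0],"delta_rot":[0,0,0]},{"grip":255,"linear":[-0.28,1.05,0],"delta_rot":[0,0,0]},{"grip":255,"linear":[-0.32,1.2,0],"delta_rot":[0,0,0]},{"grip":255,"linear":[-0.36,1.35,0],"delta_rot":[0,0,0]},{"grip":255,"linear":[-0.4,1.5,0],"delta_rot":[0,0,0]}]}}

```text
time: 21.25
ee_pos: [0.6098, 0.0034, 0.0141]
tcp_rot: [180.0, 0.0, 105.1]
wrist_force: [-0.5, 2.4, -2.1]
opening: 0.0237
grasp_force: 42.5
```

>>> {"fn": "play_rows", "kwargs": {"targets": [{"grip":255,"linear":[-0.04,0.15,0],"delta_rot":[0,0,0]},{"grip":255,"linear":[-0.08,0.3,0],"delta_rot":[0,0,0]},{"grip":255,"linear":[-0.12,0.45,0],"delta_rot":[0,0,0]},{"grip":255,"linear":[-0.16,0.6,0],"delta_rot":[0,0,0]},{"grip":255,"linear":[-0.2,0.73,0],"delta_rot":[0,0,0]},{"grip":255,"linear":[-0.23,0.84,0],"delta_rot":[0,0,0]},{"grip":255,"linear":[-0.25,0.93,0],"delta_rot":[0,0,0]},{"grip":255,"linear":[-0.27,1.0,0],"delta_rot":[0,0,0]},{"grip":255,"linear":[-0.27,1.0,0],"delta_rot":[0,0,0]}]}}

```text
time: 22.15
ee_pos: [0.6072, 0.0134, 0.0141]
tcp_rot: [180.0, 0.0, 105.1]
wrist_force: [0.0, 0.5, -2.3]
opening: 0.0233
grasp_force: 42.5
```

```bash
python3 - <<'E'
from h import *
p=bot.camera("wrist");save(p,"m.png")
d=p["color"][:,340:360].mean(axis=(1,2)); k=np.nonzero(d[:215]<45)[0]; print(k)
print(bot.get_obs()["ee_pos"],bot.get_obs()["wrist_force"])
E
```

```text
[103 104 105 185 186 187 188 189 190 191 192 193 194 195 196 197]
[0.60721784 0.01336652 0.0141299 ] [-1.03948334  1.59330546 -2.32157919]
```

The body edge is back on its home row (197). Nudging 1 mm further to be sure, easing the weight off, then releasing.

>>> {"fn": "play_rows", "kwargs": {"targets": [{"grip":255,"linear":[-0.01,0.05,0],"delta_rot":[0,0,0]},{"grip":255,"linear":[-0.03,0.1,0],"delta_rot":[0,0,0]},{"grip":255,"linear":[-0.03,0.1,-0.03],"delta_rot":[0,0,0]},{"grip":255,"linear":[-0.03,0.1,-0.03],"delta_rot":[0,0,0]}]}}

```text
time: 22.6
ee_pos: [0.607, 0.0142, 0.0139]
tcp_rot: [180.0, 0.0, 105.1]
wrist_force: [-0.2, -0.5, -1.0]
opening: 0.0236
grasp_force: 42.6
```

>>> {"fn": "play_rows", "kwargs": {"targets": [{"grip":200,"linear":[0,0,0],"delta_rot":[0,0,0]},{"grip":150,"linear":[0,0,0],"delta_rot":[0,0,0]},{"grip":100,"linear":[0,0,0],"delta_rot":[0,0,0]},{"grip":50,"linear":[0,0,0],"delta_rot":[0,0,0]},{"grip":0,"linear":[0,0,0],"delta_rot":[0,0,0]},{"grip":0,"linear":[0,0,0],"delta_rot":[0,0,0]},{"grip":0,"linear":[0,0,2],"delta_rot":[0,0,0]},{"grip":0,"linear":[0,0,5],"delta_rot":[0,0,0]},{"grip":0,"linear":[0,0,9],"delta_rot":[0,0,0]},{"grip":0,"linear":[0,0,12],"delta_rot":[0,0,0]}]}}

```text
time: 23.6
ee_pos: [0.607, 0.0144, 0.1361]
tcp_rot: [179.9, 0.0, 105.1]
wrist_force: [1.3, 0.3, -0.2]
opening: 0.0854
grasp_force: 0.0
```

>>> {"fn": "play_rows", "kwargs": {"targets": [{"grip":0,"linear":[-1,3,2],"delta_rot":[0,0,0]},{"grip":0,"linear":[-2,6,4],"delta_rot":[0,0,0]},{"grip":0,"linear":[-2,6,4],"delta_rot":[0,0,0]},{"grip":0,"linear":[-2,6,4],"delta_rot":[0,0,0]}]}}

```text
time: 24.0
ee_pos: [0.587, 0.0749, 0.1742]
tcp_rot: [179.9, 0.0, 105.2]
wrist_force: [0.1, 0.4, -0.5]
opening: 0.0853
grasp_force: 0.0
```

```bash
python3 - <<'E'
from h import *
p=bot.camera("wrist");save(p,"n.png"); q=bot.camera("side")
cv2.imwrite("pics/n2.png",np.vstack([p["color"][:,100:540,::-1],cv2.resize(q["color"][120:220,250:360,::-1],(440,200))]))
E
```

```text
(no output)
```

View pics/n2.png

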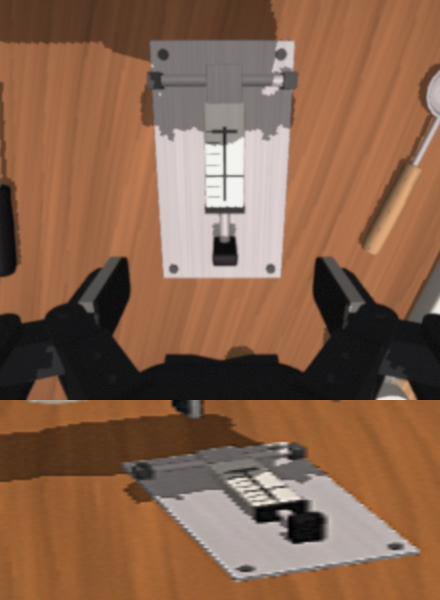

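The gauge is hooked and flat, the pointer is home at (224,130), and nothing is touching it. Handing in.

```bash
python3 -c "
from workcell import bot
print(bot.job_done())"
```

```text
the job is handed in; nothing more can be done
None
```

The job is handed in: I hooked the gauge flat on the plate, drew the slide to about 40.5 mm, held it for over 2 s and eased it fully home, and the gauge is still hooked with nothing touching it; the judge returned no verdict.

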